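# Clip the parts case shut

## Task

Shut the clear spare-parts case on the desk: swing its lid down until it lies flat on the case, then fold each of the four navy clips down over the rim and press it until it has snapped fully home. Be gentle, since the thin plastic cracks: never press with more than about 20 N; do not shove the case out of its place, and leave the things around it alone.

Things in the scene. Friction and masses are not known exactly. Their poses are not given: they have to be found in the camera images.
- case: see-through plastic parts case, loose, heavy (3.2 to 4.5 kg, full of computer parts), on rubber feet; walls 150 mm (x) by 230 mm (y), 84 mm tall. Origin: centre of its underside, on the desk; -x is its front, +y its left, z up. Two clips on the front, one on the left side, one on the right, none at the back, where the lid is hinged. A thin rail runs round the walls at 69 mm height
- lid: pale-rimmed clear lid, 163 mm (x) by 243 mm (y), 8 mm thick. Origin mid of its hinge line along the back: x 82, y 0, z 88 mm in the case frame. It runs 163 mm from there along its own -x, 4 mm above and below the line (shut: top 92 mm over the desk). Axes as the case's when shut; open, turned up about y (at first 0.45 to 0.9 rad). Stiff hinge; pushing down half way takes 1 to 6 N
- tab_fl: navy clip, front left: plate 54 wide, 33 tall, 3 mm thick, on a hinge along the lid's edge. Origin: middle of the hinge line (lid shut: x -81.5, y 62, z 88 mm in the case frame). All clips alike: when home, z is up, -x points away from the case; a finger lip along the lower edge, 25 to 30 mm below the origin, stands out furthest, its face 10.5 mm outward of the origin; the top only 6 mm
- tab_fr: navy clip, front right, as tab_fl; hinge line at x -81.5, y -62, z 88 mm of the case frame (lid shut). All clips alike: the angle between its z and the case's z is what it has still to fold (lid shut: 0.9 to 1.7 rad at the start, 1.57 is level, 0 is home). Stiff light hinge: an open clip stays about where it is left and swings at 1 to 2 N
- tab_l: navy clip on the left side, as tab_fl; hinge line at x -10, y 121.5, z 88 mm of the case frame (lid shut), along the case's x. All clips alike: over the last 0.3 rad a bead inside rides under the rail. Pushed at the lip, inward and down along its arc, this takes about 7 to 14 N; pushed straight inward the lip binds on the finger and it takes more. Then it snaps in and stops
- tab_r: navy clip on the right side, as tab_fl; hinge line at x -10, y -121.5, z 88 mm of the case frame (lid shut), along the case's x. All clips alike: let go before the snap it springs back open by 0.2 rad or more; a clip more than 0.03 rad from home has not snapped and needs pressing again. Once snapped it holds itself
- carton: yellow and green drink carton, 38 x 48 mm, 112 mm tall, standing behind the case. Origin: centre of its underside. Leave it alone
- dish: black plastic dish, 90 mm across, 34 mm tall, left of the case. Origin: centre of its underside. Leave it alone
- screwdriver: red-handled screwdriver lying right of the case. Origin: its underside. Leave it alone

How it is judged:
By the outcome, as a careful person would: the job done as asked, in the order asked, and still so for the second after the job is handed in, with the robot touching nothing.
It also fails if it takes over 61 s, if anything falls off the work surface, if the arm or the gripper's body presses on something with over 40 N, if the wrist force passes 120 N, or if a joint passes its speed limit or range.

## Robot

A 6-joint arm with a two-finger parallel gripper is mounted at the origin on the work surface. World frame = base frame: x ahead of the robot, y to its left, z up, the work surface at z = 0. Lengths are in mm, angles in rad, forces in N, time in s.
With the tool pointing down it reaches from about 275 to 1000 mm from the base axis. Payload 8.4 kg.
Tool frame: the origin (TCP) lies at the very end of the fingers, on their centre line; the grasp point (between the pads) lies 19 mm behind it; z points along the fingers, y is the line along which they close (so a half turn about z gives the same grasp; the last joint's range is limited). The gripper opens to 85 mm and grips with 20 to 120 N. Pads are 22 mm wide; open, the fingers measure 114 mm over their backs; the gripper's body (76 mm by 85 mm) begins 54 mm behind the grasp point. The pads swing forward as they close: fully open they stand 13 mm farther back than shut.
Start: joints at [-1.338, 0.353, 1.633, -0, 1.155, -0.002], TCP at [145.404, -607.853, 231.281] pointing down, gripper open.
Joint ranges: [-2.63, 2.63], [-0.92, 2.1], [0.06, 2.66], [-1.3, 4.44], [0, 2.69], [-3.02, 3.02]. Speed limits (rad/s): [2.22, 2.22, 2.79, 3.14, 3.14, 3.14].

## Interface

Orientations are given as [roll, pitch, yaw] about the fixed x, y, z axes, in that order (R = Rz(yaw) Ry(pitch) Rx(roll)).
In Python, from rig import sensors, grab_frame, camera_params, order gives the robot as it stands. The module is installed in compiled form; this text tells all that it offers.
- The arm moves only by the tool move_arm, never from a script. Its argument "motion" is a list of rows, each a list of 7 numbers: the turn, a rotation vector about the tool's x, y, z in parts of the range, where 1.0 means 4 rad, then the shift along the tool's x, y, z in parts of the range, where 1.0 means 1 m, then the finger opening in m, from 0 to 0.0854. A call has 1 to 8 rows; each row is the pose to reach, as a shift and turn from the pose commanded when the call began, along the tool's axes at that moment; what a row does not reach only later rows make up. A row lasts 1/8 s, in which the tool goes at most 62.5 mm and 10.7 degrees, less where a joint would pass 70% of its speed; a pose out of reach is approached as far as the arm can. Shift and turn numbers lie between -1 and 1, and a call with a number outside is refused. A call with a gripper value outside its range is refused whole. The fingers move at their own pace and stop on an object; "grip_force" is the grip in N (left out, the last holds). Time passes only in rows, so rows that repeat a pose let the fingers close. It gives the time, the measured TCP pose, the force, the opening and the grip force at its end, in the units of the state.
- sensors.sense(): the state, without advancing time (a new reading comes with each control period).
- grab_frame(name): name is "side" or "top" or "wrist"; returns (picture, depth): 480x640x3 uint8, red, green, blue; 480x640 float32, mm along the optical axis (not along the pixel's ray), 0 where there is no reading.
- camera_params(name): a dict with "camera_matrix" (3x3 intrinsics, pixels), "k1" (the pictures are not rectified: a ray, as slopes to the right and down, at radius r is drawn at 1 + k1 r^2 times it, then the intrinsics apply), "world_from_camera" (4x4, takes a point from camera to world coordinates). Camera axes: x right, y down, z forward; pixel columns grow to the right and rows downward; lengths in mm; the calibration is good to about 2 mm. A picture is of the moment at which its call begins: read the wrist's pose just before it. camera_params takes no time and is no camera call; for the wrist camera it gives the pose at the moment of the call.
- order.sign_off(): hands the job in; it is judged then, once.
The state is a dict: "clock": time; "qpos": joint angles; "qvel": joint speeds; "joint_efforts": joint torques, N m; "eef_pos": TCP position; "tcp_rot": TCP orientation; "contact_force": force on the tool from outside, world axes, zero at the start; "wrist_torque": the same for the moment, N m; "opening": opening from 0.0 (shut) to 1.0 (fully open); "grasp_force": force on a finger pad.
Only numpy, scipy, OpenCV 4.12 (cv2) and the standard library are available. Lean on these libraries where they do the work, as an engineer would, in place of code of your own. Each camera call takes 0.05 s, during which the arm holds its last target. There are 200 camera calls.

## Working session

There is one attempt and no reset: what is moved stays moved. The work goes in short steps, Python scripts to look and compute and a tool call to move; the robot and the scene stay as the last step left them, time stands still between calls to the robot, and variables do not carry over. Pictures are saved under pics/ and viewed, at most 10 in all, crops included, and the job is handed in when it is done.

Besides the shell and the picture viewer there is one more tool, called as name(argument=value, ...), one argument or row to a line, values as JSON. move_arm: Moves the arm, as the interface text tells. Its arguments: {"type":"object","properties":{"motion":{"type":"array","items":{"type":"array","items":{"type":"number"}}},"grip_force":{"type":"number"}},"required":["motion"]}

```bash
mkdir -p pics; cat > h.py <<'E'
import numpy as np, cv2
from rig import sensors, grab_frame, camera_params, order
from scipy.spatial.transform import Rotation as R
def cloud(name):
    P=camera_params(name); rgb,d=grab_frame(name)
    K=np.array(P["camera_matrix"]);T=np.array(P["world_from_camera"])
    v,u=np.mgrid[0:480,0:640]
    xd=(u-K[0,2])/K[0,0]; yd=(v-K[1,2])/K[1,1]; x,y=xd.copy(),yd.copy()
    for _ in range(8):
        s=1+P["k1"]*(x*x+y*y); x,y=xd/s,yd/s
    p=np.stack([x*d,y*d,d],-1)@T[:3,:3].T+T[:3,3]
    p[d==0]=np.nan
    return rgb,d,p
def st():
    s=sensors.sense(); print(s["clock"],np.round(s["eef_pos"],1),np.round(s["tcp_rot"],3),np.round(s["contact_force"],1),s["opening"],np.round(s["qpos"],2)); return s
E
python3 - <<'E'
from h import *
st()
a=[]
for n in("side","top"):
    rgb,d,p=cloud(n); cv2.imwrite(f"pics/{n}0.png",rgb[...,::-1]); np.savez(f"pics/{n}0.npz",rgb=rgb,p=p)
    print(n,np.round(camera_params(n)["world_from_camera"],3).tolist(), camera_params(n)["k1"])
E
```

```text
0.0 [ 145.3 -607.4  230.6] [-3.14  -0.     0.235] [ 0.1 -0.1 -0.2] 0.999466653732511 [-1.34  0.35  1.63 -0.    1.16 -0.  ]
side [[-0.827, -0.388, 0.407, 101.048], [-0.562, 0.571, -0.598, 905.8], [-0.001, -0.724, -0.69, 1020.145], [0.0, 0.0, 0.0, 1.0]] -0.1584536059928613
top [[-0.029, -0.991, 0.133, 456.412], [-1.0, 0.03, 0.006, 57.76], [-0.01, -0.133, -0.991, 1388.953], [0.0, 0.0, 0.0, 1.0]] -9.820327017804219e-05
```

View pics/side0.png

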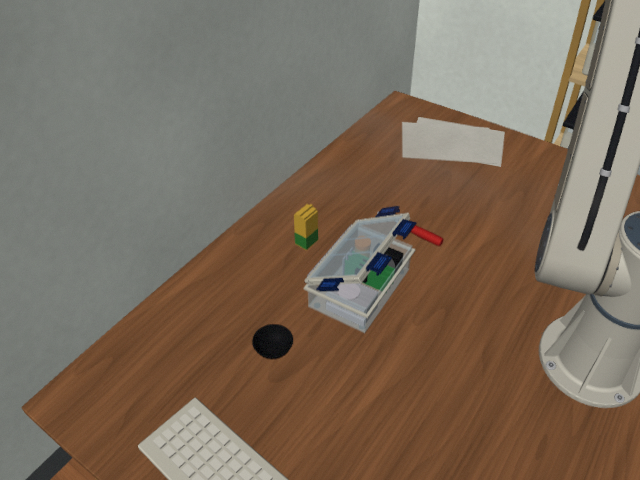

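View pics/top0.png

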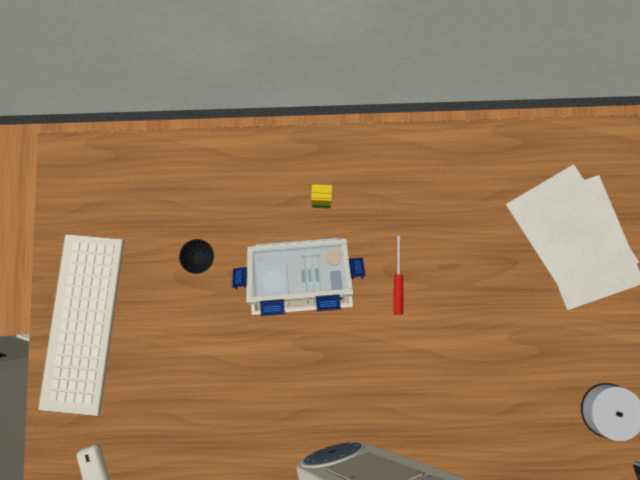

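The side view shows the case around (360,270) with its lid half open. In the top view it is at (300,275), with clips at (272,308), (328,302), (240,277) and (357,268), and the front facing the robot. Next I'll measure it.

```bash
python3 - <<'E'
from h import *
for n in("top","side"):
    z=np.load(f"pics/{n}0.npz"); rgb,p=z["rgb"],z["p"]
    h=cv2.cvtColor(rgb,cv2.COLOR_RGB2HSV)
    m=((h[...,0]>100)&(h[...,0]<130)&(h[...,1]>150)&(h[...,2]>50)).astype(np.uint8)
    c,l,s,ce=cv2.connectedComponentsWithStats(m)
    for i in range(1,c):
        if s[i,4]<40: continue
        q=p[(l==i)]; print(n,np.round(ce[i]),s[i,4],np.round(np.nanmedian(q,0)),np.round(np.nanpercentile(q,5,axis=0)),np.round(np.nanpercentile(q,95,axis=0)))
    w=((h[...,1]<60)&(h[...,2]>170))
    b=(p[...,0]>350)&(p[...,0]<760)&(abs(p[...,1]-100)<220)&(p[...,2]>20)
    q=p[w&b]; print("white",len(q),np.histogram(q[:,2],bins=np.arange(0,260,20)))
im=cv2.imread("pics/top0.png"); cv2.imwrite("pics/t1.png",cv2.resize(im[220:330,220:410],None,fx=4,fy=4,interpolation=cv2.INTER_CUBIC))
z=np.load("pics/top0.npz")["p"]
for r in (305,308,311,240,243,246,275): print(r,[np.round(z[r,c]).tolist() for c in range(252,352,14)])
E
```

```text
top [356. 267.] 208 [560. -27. 143.] [541. -40. 130.] [579. -15. 155.]
top [239. 277.] 205 [545. 242. 141.] [527. 229. 130.] [564. 254. 154.]
top [328. 302.] 274 [481.  41. 182.] [468.  20. 177.] [493.  63. 186.]
top [272. 307.] 279 [473. 165. 181.] [461. 144. 177.] [486. 186. 185.]
white 5300 (array([   0,    8,    6,  165,  593, 1095, 1226, 1083, 1119,    5,    0,
          0]), array([  0,  20,  40,  60,  80, 100, 120, 140, 160, 180, 200, 220, 240]))
side [387. 210.] 40 [560. -28. 141.] [547. -38. 130.] [576. -23. 148.]
side [404. 228.] 202 [480.  44. 181.] [465.  19. 178.] [493.  66. 184.]
side [379. 263.] 262 [472. 167. 179.] [458. 143. 177.] [486. 190. 182.]
side [330. 284.] 171 [542. 243. 142.] [523. 229. 131.] [561. 260. 153.]
white 215 (array([  0,   0,   0, 179,   0,  21,   1,   3,  11,   0,   0,   0]), array([  0,  20,  40,  60,  80, 100, 120, 140, 160, 180, 200, 220, 240]))
305 [[481.0, 223.0, 68.0], [478.0, 178.0, 182.0], [477.0, 147.0, 183.0], [480.0, 124.0, 3.0], [479.0, 89.0, 0.0], [475.0, 54.0, 187.0], [474.0, 23.0, 186.0], [475.0, -13.0, 72.0]]
308 [[474.0, 222.0, 7
[... 355 characters left out ...]
0, -2.0], [648.0, 193.0, 1.0], [646.0, 156.0, 8.0], [646.0, 121.0, 0.0], [633.0, 83.0, 90.0], [631.0, 49.0, 95.0], [630.0, 15.0, 94.0], [642.0, -24.0, 2.0]]
243 [[641.0, 229.0, 1.0], [640.0, 193.0, 2.0], [627.0, 150.0, 91.0], [625.0, 116.0, 99.0], [624.0, 83.0, 98.0], [624.0, 49.0, 96.0], [622.0, 16.0, 100.0], [633.0, -23.0, 4.0]]
246 [[622.0, 218.0, 90.0], [621.0, 184.0, 96.0], [619.0, 150.0, 97.0], [618.0, 116.0, 102.0], [617.0, 83.0, 100.0], [616.0, 50.0, 104.0], [614.0, 16.0, 107.0], [626.0, -23.0, -1.0]]
275 [[549.0, 213.0, 141.0], [548.0, 181.0, 135.0], [547.0, 148.0, 143.0], [546.0, 116.0, 142.0], [545.0, 84.0, 145.0], [544.0, 52.0, 144.0], [542.0, 20.0, 151.0], [541.0, -12.0, 151.0]]
```

View pics/t1.png

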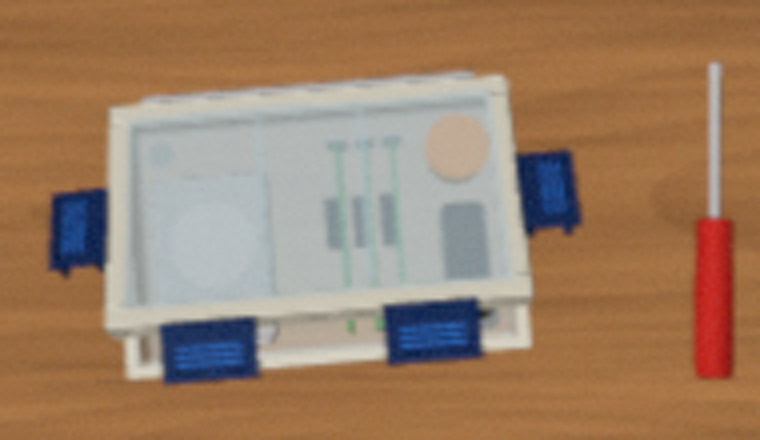

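The crop gives the lid corners at about (108,107), (503,75), (107,330) and (530,290), and the case's front rim corners at (128,378) and (530,347). Now I'll cast rays and fit the lid plane.

```bash
cat >> h.py <<'E'
def ray(name,u,v,z):
    P=camera_params(name);K=np.array(P["camera_matrix"]);T=np.array(P["world_from_camera"])
    xd,yd=(u-K[0,2])/K[0,0],(v-K[1,2])/K[1,1];x,y=xd,yd
    for _ in range(8):
        s=1+P["k1"]*(x*x+y*y);x,y=xd/s,yd/s
    d=T[:3,:3]@[x,y,1]; return T[:3,3]+d*(z-T[2,3])/d[2]
E
python3 - <<'E'
from h import *
f=lambda u,v:(220+(u+.5)/4-.5,220+(v+.5)/4-.5)
A,B=[ray("top",*f(*c),84) for c in((127,378),(530,347))]
print("rim front",A,B,np.linalg.norm(A-B),np.arctan2(B[0]-A[0],A[1]-B[1]))
A,B=[ray("top",*f(*c),90) for c in((108,107),(503,75))]
print("hinge edge",A,B,np.linalg.norm(A-B),np.arctan2(B[0]-A[0],A[1]-B[1]))
z=np.load("pics/top0.npz"); rgb,p=z["rgb"],z["p"]
h=cv2.cvtColor(rgb,cv2.COLOR_RGB2HSV); w=(h[...,1]<60)&(h[...,2]>170)
q=p[w&(p[...,2]>95)&(p[...,2]<190)&(abs(p[...,1]-103)<125)&(p[...,0]>450)&(p[...,0]<680)]
for _ in range(5):
    c=np.linalg.lstsq(np.c_[q[:,:2],np.ones(len(q))],q[:,2],rcond=None)[0]
    r=q[:,2]-np.c_[q[:,:2],np.ones(len(q))]@c; q=q[abs(r)<6]
print("plane",c,r.std(),np.arctan(np.hypot(*c[:2])),"yaw",np.arctan2(c[1],c[0]))
print("top plane at z=92: x at y=105:",(92-c[2]-c[1]*105)/c[0])
m=((h[...,0]>100)&(h[...,0]<130)&(h[...,1]>150)&(h[...,2]>50)).astype(np.uint8)
n,l,s,ce=cv2.connectedComponentsWithStats(m)
for i in range(1,n):
    if s[i,4]<100: continue
    q=p[l==i]; q=q[q[:,2]>110]; k=0 if q[:,2].mean()>165 else 1
    o=np.argsort(q[:,k]); t=np.polyfit(q[:,k],q[:,2],1); print(np.round(ce[i]),"slope along","xy"[k],t[0],q[:,k].min(),q[:,k].max())
# screwdriver/dish
m=(h[...,0]<6)&(h[...,1]>200)&(h[...,2]>120); q=p[m]; q=q[abs(q[:,2])<40]; print("driver",np.nanpercentile(q,[2,98],axis=0).round())
q=p[(rgb.max(-1)<50)&(p[...,1]>230)&(p[...,1]<360)&(p[...,0]<700)&(p[...,0]>450)]; print("dish",np.nanpercentile(q,[2,98],axis=0).round())
E
```

```text
rim front [459.63096239 222.62090048  84.        ] [470.98119454 -17.80607826  84.        ] 240.69474418132845 0.04717362226579338
hinge edge [621.81163786 231.17644731  90.        ] [634.06254784  -7.38042306  90.        ] 238.87123141184819 0.05130917991039417
plane [-6.18403893e-01 -3.21177174e-02  4.84918182e+02] 2.3031248589016506 0.554444666110109 yaw -3.0897028023111166
top plane at z=92: x at y=105: 629.921361552258
[356. 267.] slope along y -0.08572381664650079 -41.74205931800508 -13.403992083753302
[239. 277.] slope along y -0.0865941746283562 227.01270187617138 255.8353717296845
[328. 302.] slope along x -0.17962508045045433 466.0526668826256 494.36545139882094
[272. 307.] slope along x -0.03655523573541494 458.66579091025704 488.4809452418425
driver [[ 453. -148.   14.]
 [ 544. -126.   29.]]
dish [[573. 327.   2.]
 [646. 360.  34.]]
```

The manual's scale: turns go in shares of 4 rad. Converting my numbers, -1.39 rad / 4 = -0.3475.

move_arm(
  motion=[
    [0, 0, -0.3475, 0.511, -0.61, -0.03, 0],
    [0, 0, -0.3475, 0.511, -0.61, -0.03, 0],
    [0, 0, -0.3475, 0.511, -0.61, -0.03, 0],
    [0, 0, -0.3475, 0.511, -0.61, -0.03, 0],
    [0, 0, -0.3475, 0.511, -0.61, -0.03, 0],
    [0, 0, -0.3475, 0.511, -0.61, -0.03, 0],
    [0, 0, -0.3475, 0.511, -0.61, -0.03, 0],
    [0, 0, -0.3475, 0.511, -0.61, -0.03, 0],
  ],
  grip_force=40,
)

```text
clock: 1.1
eef_pos: [368.8, -158.8, 250.3]
tcp_rot: [3.141, 0.0, 1.629]
contact_force: [1.3, 0.0, 0.3]
opening: -0.0
grasp_force: 0.0
```

move_arm(
  motion=[
    [0, 0, 0, 0.256, 0.146, 0.03, 0],
    [0, 0, 0, 0.256, 0.146, 0.03, 0],
    [0, 0, 0, 0.256, 0.146, 0.03, 0],
    [0, 0, 0, 0.256, 0.146, 0.03, 0],
    [0, 0, 0, 0.256, 0.146, 0.03, 0],
    [0, 0, 0, 0.256, 0.146, 0.03, 0],
    [0, 0, 0, 0.256, 0.146, 0.03, 0],
  ],
)

```text
clock: 1.98
eef_pos: [499.7, 102.5, 219.7]
tcp_rot: [-3.14, 0.0, 1.626]
contact_force: [-0.5, 0.5, 0.0]
opening: -0.0
grasp_force: 0.0
```

move_arm(
  motion=[
    [0, 0, 0, 0.002, 0.014, 0.03, 0],
    [0, 0, 0, 0.002, 0.014, 0.042, 0],
    [0, 0, 0, 0.002, 0.012, 0.052, 0],
    [0, 0, 0, 0.002, 0.009, 0.062, 0],
    [0, 0, 0, 0.002, 0.006, 0.072, 0],
    [0, 0, 0, 0.002, 0.003, 0.082, 0],
    [0, 0, 0, 0.002, 0, 0.09, 0],
    [0, 0, 0, 0.002, -0.003, 0.098, 0],
  ],
)

```text
clock: 2.98
eef_pos: [497.4, 104.7, 121.8]
tcp_rot: [3.141, -0.0, 1.625]
contact_force: [0.2, 0.5, 0.5]
opening: 0.001
grasp_force: 0.7
```

```bash
python3 - <<'E'
from h import *
rgb,d,p=cloud("side"); st(); im=rgb[190:340,280:460,::-1]
cv2.imwrite("pics/s1.png",cv2.resize(im,None,fx=4,fy=4,interpolation=cv2.INTER_CUBIC))
E
```

```text
3.025 [496.3 104.6 120.8] [-3.14   0.     1.625] [-0.   0.5 -0.7] 0.0028406675224823246 [0.2  0.31 1.98 0.   0.85 0.15]
```

View pics/s1.png

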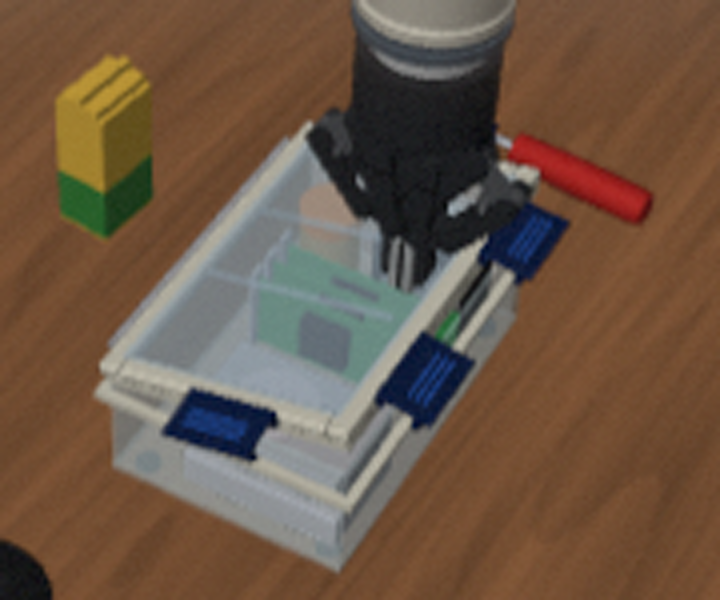

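The lid is following the finger down and the clips are still sticking out. I'll keep going.

move_arm(
  motion=[
    [0, 0, 0, 0, -0.001, 0.006, 0],
    [0, 0, 0, 0, -0.002, 0.012, 0],
    [0, 0, 0, 0, -0.003, 0.018, 0],
    [0, 0, 0, 0, -0.004, 0.023, 0],
    [0, 0, 0, 0, -0.004, 0.026, 0],
    [0, 0, 0, 0, -0.004, 0.028, 0],
    [0, 0, 0, 0, -0.004, 0.029, 0],
  ],
)

```text
clock: 3.9
eef_pos: [493.1, 104.4, 93.0]
tcp_rot: [-3.141, 0.0, 1.625]
contact_force: [-1.0, 0.6, 1.0]
opening: 0.001
grasp_force: 0.3
```

move_arm(
  motion=[
    [0, 0, 0, 0, 0, 0.001, 0],
    [0, 0, 0, 0, 0, 0.0015, 0],
  ],
)

```text
clock: 4.15
eef_pos: [493.2, 104.4, 91.9]
tcp_rot: [-3.141, 0.0, 1.625]
contact_force: [-3.5, -0.9, 9.4]
opening: 0.002
grasp_force: 4.9
```

move_arm(
  motion=[
    [0, 0, 0, 0, 0, -0.025, 0],
    [0, 0, 0, 0, 0, -0.05, 0],
    [0, 0, 0, 0.15, 0.043, -0.05, 0],
    [0, 0, 0, 0.15, 0.043, -0.05, 0],
    [0, 0, 0, 0.152, 0.043, -0.05, 0],
    [0, 0, 0, 0.152, 0.043, -0.05, 0],
  ],
)

```text
clock: 4.9
eef_pos: [528.3, 260.7, 141.5]
tcp_rot: [3.141, -0.0, 1.627]
contact_force: [-0.1, -0.7, 0.5]
opening: -0.001
grasp_force: 0.0
```

```bash
python3 - <<'E'
from h import *
st()
for n in ("top","side"):
    rgb,d,p=cloud(n); h=cv2.cvtColor(rgb,cv2.COLOR_RGB2HSV)
    m=((h[...,0]>100)&(h[...,0]<130)&(h[...,1]>150)&(h[...,2]>50)).astype(np.uint8)
    c,l,s,ce=cv2.connectedComponentsWithStats(m)
    for i in range(1,c):
        if s[i,4]<40: continue
        q=p[l==i]; q=q[(q[:,2]>30)&(q[:,2]<200)]
        print(n,np.round(ce[i]),s[i,4],np.round(np.median(q,0)),np.round(np.percentile(q,3,axis=0)),np.round(np.percentile(q,97,axis=0)))
    w=(h[...,1]<60)&(h[...,2]>170)
    q=p[w&(p[...,2]>75)&(p[...,2]<190)&(abs(p[...,1]-103)<125)&(p[...,0]>450)&(p[...,0]<640)]
    cc=np.linalg.lstsq(np.c_[q[:,:2],np.ones(len(q))],q[:,2],rcond=None)[0]; print("plane",len(q),cc,np.percentile(q,[1,50,99],axis=0).round())
    cv2.imwrite(f"pics/{n}2.png",rgb[...,::-1])
im=cv2.imread("pics/top2.png"); a=cv2.resize(im[220:330,220:410],None,fx=4,fy=4,interpolation=cv2.INTER_CUBIC); cv2.imwrite("pics/t2.png",a)
E
```

```text
4.9 [528.3 260.7 141.5] [ 3.141 -0.     1.627] [-0.1 -0.7  0.5] -0.001277876985345943 [0.46 0.4  1.79 0.   0.95 0.4 ]
top [356. 276.] 232 [544. -29.  93.] [521. -42.  87.] [566. -16.  98.]
top [328. 314.] 239 [455.  40.  90.] [441.  19.  83.] [468.  62.  98.]
top [276. 318.] 237 [449. 164.  89.] [435. 142.  82.] [461. 185.  97.]
plane 6149 [8.90907786e-05 1.39587158e-03 9.15778236e+01] [[468. -10.  86.]
 [552. 113.  92.]
 [630. 223.  98.]]
side [392. 229.] 157 [543. -29.  91.] [519. -43.  88.] [566. -13.  96.]
side [410. 262.] 208 [453.  42.  88.] [439.  18.  82.] [466.  65.  94.]
side [386. 297.] 248 [446. 167.  88.] [432. 142.  83.] [460. 190.  95.]
side [335. 302.] 275 [527. 244.  91.] [504. 229.  87.] [551. 258.  95.]
plane 583 [-4.35474515e-03  2.97390404e-03  9.23242295e+01] [[464. -11.  86.]
 [480. 126.  90.]
 [623. 226.  95.]]
```

View pics/t2.png

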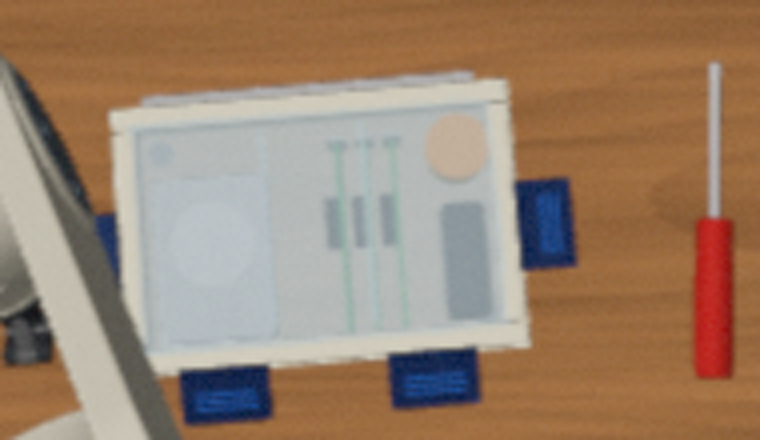

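The lid stays flat at about 92 mm and the four clips stand level, with the left one under the tool. I'll fold the left clip first.

move_arm(
  motion=[
    [0, 0, 0, 0, 0, 0.025, 0],
    [0, 0, 0, 0, 0, 0.04, 0],
    [0, 0, 0, 0, 0, 0.05, 0],
    [0, 0, 0, 0, 0, 0.059, 0],
    [0, 0, 0, 0, 0, 0.068, 0],
    [0, 0, 0, 0, 0, 0.076, 0],
    [0, 0, 0, 0, 0, 0.083, 0],
    [0, 0, 0, 0, 0, 0.088, 0],
  ],
)

```text
clock: 6.0
eef_pos: [527.9, 258.7, 53.2]
tcp_rot: [-3.141, -0.0, 1.625]
contact_force: [0.2, 0.1, 0.5]
opening: 0.003
grasp_force: 0.4
```

move_arm(
  motion=[
    [0, 0, 0, -0.001, 0, 0.0008, 0],
    [0, 0, 0, -0.002, 0, 0.0016, 0],
    [0, 0, 0, -0.003, 0, 0.0022, 0],
  ],
)

```text
clock: 6.38
eef_pos: [528.1, 256.5, 51.5]
tcp_rot: [3.141, -0.002, 1.624]
contact_force: [-2.0, 10.3, -2.4]
opening: -0.001
grasp_force: 4.9
```

move_arm(
  motion=[
    [0, 0, 0, -0.0005, 0, 0.0015, 0],
    [0, 0, 0, -0.001, 0, 0.003, 0],
    [0, 0, 0, -0.0015, 0, 0.0035, 0],
  ],
)

```text
clock: 6.75
eef_pos: [528.5, 255.1, 48.6]
tcp_rot: [3.141, -0.002, 1.624]
contact_force: [-2.6, 7.4, 3.8]
opening: 0.0
grasp_force: 3.8
```

move_arm(
  motion=[
    [0, 0, 0, -0.0007, 0, 0.0003, 0],
    [0, 0, 0, -0.0014, 0, 0.0007, 0],
    [0, 0, 0, -0.002, 0, 0.001, 0],
  ],
)

```text
clock: 7.12
eef_pos: [528.6, 253.6, 47.5]
tcp_rot: [3.14, -0.002, 1.624]
contact_force: [-2.7, 9.7, -0.9]
opening: -0.002
grasp_force: 4.9
```

move_arm(
  motion=[
    [0, 0, 0, -0.0004, 0, 0.0008, 0],
    [0, 0, 0, -0.0009, 0, 0.0014, 0],
    [0, 0, 0, -0.0014, 0, 0.002, 0],
  ],
)

```text
clock: 7.5
eef_pos: [528.6, 250.8, 45.4]
tcp_rot: [3.141, -0.0, 1.625]
contact_force: [-0.2, 0.8, 0.5]
opening: -0.001
grasp_force: 0.8
```

move_arm(
  motion=[
    [0, 0, 0, -0.0006, 0, 0.0002, 0],
    [0, 0, 0, -0.0012, 0, 0.0004, 0],
  ],
)

```text
clock: 7.75
eef_pos: [528.4, 249.1, 44.5]
tcp_rot: [-3.141, 0.0, 1.625]
contact_force: [-1.1, 1.4, 1.5]
opening: 0.001
grasp_force: 1.3
```

move_arm(
  motion=[
    [0, 0, 0, -0.0006, 0, 0.0002, 0],
    [0, 0, 0, -0.0012, 0, 0.0004, 0],
  ],
)

```text
clock: 8.0
eef_pos: [528.6, 248.8, 44.4]
tcp_rot: [3.141, -0.001, 1.624]
contact_force: [-2.4, 6.5, 4.8]
opening: -0.006
grasp_force: 3.3
```

move_arm(
  motion=[
    [0, 0, 0, 0.015, 0, 0, 0],
    [0, 0, 0, 0.015, 0, -0.055, 0],
    [0, 0, 0, 0, 0, -0.095, 0],
    [0, 0, 0, -0.294, 0, -0.095, 0],
    [0, 0, 0, -0.294, 0, -0.095, 0],
    [0, 0, 0, -0.294, 0, -0.095, 0],
    [0, 0, 0, -0.294, 0, -0.095, 0],
    [0, 0, 0, -0.294, 0, -0.095, 0],
  ],
)

```text
clock: 9.0
eef_pos: [544.4, -47.5, 139.2]
tcp_rot: [3.142, 0.001, 1.624]
contact_force: [0.1, -0.1, -0.9]
opening: -0.002
grasp_force: 0.0
```

move_arm(
  motion=[
    [0, 0, 0, 0, 0, 0, 0],
    [0, 0, 0, 0, 0, 0, 0],
  ],
)

```text
clock: 9.25
eef_pos: [544.4, -44.9, 139.0]
tcp_rot: [-3.141, -0.0, 1.624]
contact_force: [-0.7, 0.6, -0.3]
opening: -0.003
grasp_force: 0.0
```

```bash
python3 - <<'E'
from h import *
st()
for n in ("top","side"):
    rgb,d,p=cloud(n); h=cv2.cvtColor(rgb,cv2.COLOR_RGB2HSV)
    m=((h[...,0]>100)&(h[...,0]<130)&(h[...,1]>150)&(h[...,2]>50)).astype(np.uint8)
    c,l,s,ce=cv2.connectedComponentsWithStats(m)
    for i in range(1,c):
        if s[i,4]<30: continue
        q=p[l==i]; q=q[(q[:,2]>30)&(q[:,2]<200)]
        print(n,np.round(ce[i]),s[i,4],np.round(np.median(q,0)),np.round(np.percentile(q,3,axis=0)),np.round(np.percentile(q,97,axis=0)))
E
```

```text
9.25 [544.4 -44.9 139. ] [-3.141 -0.     1.624] [-0.7  0.6 -0.3] -0.0031870890464305627 [-0.09  0.34  1.88  0.    0.92 -0.14]
top [328. 314.] 241 [455.  40.  90.] [441.  17.  84.] [468.  62.  97.]
top [276. 318.] 237 [449. 164.  90.] [435. 142.  83.] [461. 185.  97.]
side [392. 229.] 139 [543. -29.  90.] [519. -43.  86.] [566. -12.  95.]
side [411. 261.] 208 [453.  43.  89.] [439.  17.  83.] [466.  65.  93.]
side [386. 297.] 261 [446. 167.  89.] [432. 142.  83.] [460. 190.  94.]
side [337. 304.] 248 [527. 235.  77.] [504. 230.  59.] [551. 238.  92.]
```

Left clip reads home: its lip is at y 238 and it spans z 59 to 92. Now the right one.

move_arm(
  motion=[
    [0, 0, 0, -0.001, 0, 0.023, 0],
    [0, 0, 0, -0.0015, 0, 0.038, 0],
    [0, 0, 0, -0.0015, 0, 0.048, 0],
    [0, 0, 0, -0.0015, 0, 0.057, 0],
    [0, 0, 0, -0.0015, 0, 0.066, 0],
    [0, 0, 0, -0.0015, 0, 0.074, 0],
    [0, 0, 0, -0.0015, 0, 0.081, 0],
    [0, 0, 0, -0.0015, 0, 0.086, 0],
  ],
)

```text
clock: 10.35
eef_pos: [544.4, -47.0, 52.7]
tcp_rot: [-3.141, 0.0, 1.625]
contact_force: [0.9, 0.1, 0.5]
opening: -0.0
grasp_force: 0.4
```

move_arm(
  motion=[
    [0, 0, 0, 0.001, 0, 0.001, 0],
    [0, 0, 0, 0.002, 0, 0.002, 0],
    [0, 0, 0, 0.003, 0, 0.003, 0],
  ],
)

```text
clock: 10.72
eef_pos: [544.2, -43.9, 50.1]
tcp_rot: [-3.141, 0.0, 1.625]
contact_force: [0.7, -2.0, -1.5]
opening: -0.004
grasp_force: 1.2
```

move_arm(
  motion=[
    [0, 0, 0, 0.0007, 0, 0.0012, 0],
    [0, 0, 0, 0.0014, 0, 0.0022, 0],
    [0, 0, 0, 0.002, 0, 0.003, 0],
  ],
)

```text
clock: 11.1
eef_pos: [544.4, -42.1, 47.4]
tcp_rot: [3.141, 0.0, 1.625]
contact_force: [-1.4, -6.2, 3.5]
opening: -0.004
grasp_force: 2.7
```

move_arm(
  motion=[
    [0, 0, 0, 0.0005, 0, 0.0006, 0],
    [0, 0, 0, 0.001, 0, 0.001, 0],
    [0, 0, 0, 0.0015, 0, 0.0014, 0],
  ],
)

```text
clock: 11.48
eef_pos: [544.4, -40.9, 46.1]
tcp_rot: [3.141, 0.001, 1.625]
contact_force: [-1.3, -5.8, 3.2]
opening: 0.002
grasp_force: 3.3
```

move_arm(
  motion=[
    [0, 0, 0, 0.0007, 0, 0.0005, 0],
    [0, 0, 0, 0.0014, 0, 0.0009, 0],
    [0, 0, 0, 0.002, 0, 0.0012, 0],
  ],
)

```text
clock: 11.85
eef_pos: [544.2, -38.9, 44.7]
tcp_rot: [3.141, 0.001, 1.625]
contact_force: [-1.7, -6.6, -0.3]
opening: -0.003
grasp_force: 3.4
```

move_arm(
  motion=[
    [0, 0, 0, 0.0005, 0, 0.0004, 0],
    [0, 0, 0, 0.001, 0, 0.0008, 0],
    [0, 0, 0, 0.0015, 0, 0.001, 0],
  ],
)

```text
clock: 12.22
eef_pos: [544.0, -36.5, 43.5]
tcp_rot: [3.141, -0.0, 1.624]
contact_force: [-0.7, 0.5, 1.4]
opening: -0.002
grasp_force: 0.0
```

move_arm(
  motion=[
    [0, 0, 0, 0.0006, 0, 0.0002, 0],
    [0, 0, 0, 0.0012, 0, 0.0004, 0],
  ],
)

```text
clock: 12.48
eef_pos: [543.9, -35.6, 43.2]
tcp_rot: [3.141, 0.0, 1.625]
contact_force: [-0.0, -3.5, 1.8]
opening: 0.002
grasp_force: 1.5
```

move_arm(
  motion=[
    [0, 0, 0, 0.0005, 0, 0.0002, 0],
    [0, 0, 0, 0.001, 0, 0.0004, 0],
  ],
)

```text
clock: 12.72
eef_pos: [544.0, -35.3, 43.0]
tcp_rot: [3.141, 0.001, 1.625]
contact_force: [-0.4, -7.3, 5.2]
opening: 0.0
grasp_force: 3.9
```

To row units: 1 rad / 4 = 0.25.

move_arm(
  motion=[
    [0, 0, 0, -0.015, 0, 0, 0],
    [0, 0, 0, -0.015, 0, -0.055, 0],
    [0, 0, 0.025, -0.01, 0, -0.1, 0],
    [0, 0, 0.07, 0.02, -0.04, -0.1, 0],
    [0, 0, 0.115, 0.05, -0.08, -0.1, 0],
    [0, 0, 0.16, 0.08, -0.103, -0.1, 0],
    [0, 0, 0.205, 0.08, -0.103, -0.1, 0],
    [0, 0, 0.25, 0.08, -0.103, -0.1, 0],
  ],
)

```text
clock: 13.72
eef_pos: [436.4, 39.8, 142.8]
tcp_rot: [-3.141, -0.0, 0.62]
contact_force: [0.5, -0.2, 0.1]
opening: -0.0
grasp_force: 0.0
```

To row units: 0.571 rad / 4 = 0.1428.

move_arm(
  motion=[
    [0, 0, 0.045, 0, 0, 0, 0],
    [0, 0, 0.09, 0, 0, 0, 0],
    [0, 0, 0.135, 0, 0, 0, 0],
    [0, 0, 0.1428, 0, 0, 0, 0],
    [0, 0, 0.1428, 0, 0, 0, 0],
  ],
)

```text
clock: 14.35
eef_pos: [436.6, 39.5, 142.7]
tcp_rot: [-3.141, 0.0, 0.057]
contact_force: [-0.2, -0.0, 0.1]
opening: 0.001
grasp_force: 0.0
```

```bash
python3 - <<'E'
from h import *
st()
for n in ("top","side"):
    rgb,d,p=cloud(n); h=cv2.cvtColor(rgb,cv2.COLOR_RGB2HSV)
    m=((h[...,0]>100)&(h[...,0]<130)&(h[...,1]>150)&(h[...,2]>50)).astype(np.uint8)
    c,l,s,ce=cv2.connectedComponentsWithStats(m)
    for i in range(1,c):
        if s[i,4]<30: continue
        q=p[l==i]; q=q[(q[:,2]>30)&(q[:,2]<200)]
        print(n,np.round(ce[i]),s[i,4],np.round(np.median(q,0)),np.round(np.percentile(q,3,axis=0)),np.round(np.percentile(q,97,axis=0)))
E
```

```text
14.35 [436.6  39.5 142.7] [-3.141  0.     0.057] [-0.2 -0.   0.1] 0.0009946382566131254 [0.09 0.18 2.1  0.   0.86 1.6 ]
top [351. 276.] 33 [541. -17.  91.] [521. -20.  86.] [562. -16.  96.]
top [276. 318.] 241 [449. 164.  90.] [435. 142.  83.] [461. 186.  95.]
side [410. 261.] 216 [453.  42.  88.] [439.  17.  84.] [467.  65.  94.]
side [386. 296.] 262 [446. 167.  90.] [432. 142.  84.] [461. 190.  95.]
side [337. 304.] 236 [529. 235.  76.] [505. 229.  59.] [552. 238.  93.]
```

move_arm(
  motion=[
    [0, 0, 0, 0, 0, 0.026, 0],
    [0, 0, 0, 0, 0, 0.041, 0],
    [0, 0, 0, 0, 0, 0.051, 0],
    [0, 0, 0, 0, 0, 0.06, 0],
    [0, 0, 0, 0, 0, 0.069, 0],
    [0, 0, 0, 0, 0, 0.077, 0],
    [0, 0, 0, 0, 0, 0.084, 0],
    [0, 0, 0, 0, 0, 0.09, 0],
  ],
)

```text
clock: 15.45
eef_pos: [436.3, 39.7, 52.2]
tcp_rot: [3.142, 0.001, 0.054]
contact_force: [-0.2, 0.4, 0.3]
opening: 0.0
grasp_force: 0.2
```

move_arm(
  motion=[
    [0, 0, 0, 0.001, 0, 0.001, 0],
    [0, 0, 0, 0.002, 0, 0.002, 0],
    [0, 0, 0, 0.003, 0, 0.003, 0],
  ],
)

```text
clock: 15.82
eef_pos: [439.1, 39.8, 49.6]
tcp_rot: [3.142, 0.001, 0.054]
contact_force: [-4.2, -0.3, -0.9]
opening: 0.001
grasp_force: 1.9
```

move_arm(
  motion=[
    [0, 0, 0, 0.0007, 0, 0.001, 0],
    [0, 0, 0, 0.0014, 0, 0.002, 0],
    [0, 0, 0, 0.002, 0, 0.0028, 0],
  ],
)

```text
clock: 16.2
eef_pos: [441.1, 39.9, 46.9]
tcp_rot: [3.142, 0.001, 0.054]
contact_force: [-5.7, -0.5, 4.5]
opening: -0.001
grasp_force: 3.0
```

move_arm(
  motion=[
    [0, 0, 0, 0.0005, 0, 0.0005, 0],
    [0, 0, 0, 0.001, 0, 0.001, 0],
    [0, 0, 0, 0.0015, 0, 0.0013, 0],
  ],
)

```text
clock: 16.58
eef_pos: [442.5, 39.9, 45.6]
tcp_rot: [3.142, 0.001, 0.054]
contact_force: [-4.9, -0.3, 3.1]
opening: 0.002
grasp_force: 2.2
```

move_arm(
  motion=[
    [0, 0, 0, 0.0007, 0, 0.0005, 0],
    [0, 0, 0, 0.0014, 0, 0.0009, 0],
    [0, 0, 0, 0.002, 0, 0.0012, 0],
  ],
)

```text
clock: 16.95
eef_pos: [445.5, 40.2, 44.4]
tcp_rot: [-3.142, -0.001, 0.054]
contact_force: [-1.4, -0.8, -1.7]
opening: 0.002
grasp_force: 0.6
```

move_arm(
  motion=[
    [0, 0, 0, 0.0005, 0, 0.0004, 0],
    [0, 0, 0, 0.001, 0, 0.0008, 0],
    [0, 0, 0, 0.0015, 0, 0.001, 0],
  ],
)

```text
clock: 17.32
eef_pos: [446.6, 40.2, 43.4]
tcp_rot: [3.142, 0.0, 0.054]
contact_force: [-4.0, -0.2, 2.5]
opening: 0.002
grasp_force: 1.7
```

move_arm(
  motion=[
    [0, 0, 0, 0.0006, 0, 0.0002, 0],
    [0, 0, 0, 0.0012, 0, 0.0004, 0],
  ],
)

```text
clock: 17.58
eef_pos: [446.8, 40.2, 42.8]
tcp_rot: [3.142, 0.002, 0.054]
contact_force: [-7.1, 0.0, 4.7]
opening: 0.0
grasp_force: 3.4
```

move_arm(
  motion=[
    [0, 0, 0, -0.015, 0, 0, 0],
    [0, 0, 0, -0.015, 0, -0.055, 0],
    [0, 0, 0, -0.012, -0.02, -0.1, 0],
    [0, 0, 0, -0.0115, -0.075, -0.1, 0],
    [0, 0, 0, -0.0115, -0.124, -0.1, 0],
    [0, 0, 0, -0.0115, -0.124, -0.1, 0],
    [0, 0, 0, -0.0115, -0.124, -0.1, 0],
  ],
)

```text
clock: 18.45
eef_pos: [429.2, 163.2, 142.9]
tcp_rot: [3.141, -0.0, 0.055]
contact_force: [-0.1, -0.1, -0.4]
opening: -0.003
grasp_force: 0.0
```

```bash
python3 - <<'E'
from h import *
st()
for n in ("top","side"):
    rgb,d,p=cloud(n); h=cv2.cvtColor(rgb,cv2.COLOR_RGB2HSV)
    m=((h[...,0]>100)&(h[...,0]<130)&(h[...,1]>150)&(h[...,2]>50)).astype(np.uint8)
    c,l,s,ce=cv2.connectedComponentsWithStats(m)
    for i in range(1,c):
        if s[i,4]<20: continue
        q=p[l==i]; q=q[(q[:,2]>30)&(q[:,2]<200)]
        print(n,np.round(ce[i]),s[i,4],np.round(np.median(q,0)),np.round(np.percentile(q,3,axis=0)),np.round(np.percentile(q,97,axis=0)))
E
```

```text
18.45 [429.2 163.2 142.9] [ 3.141 -0.     0.055] [-0.1 -0.1 -0.4] -0.0031445843329817535 [ 0.36  0.21  2.06 -0.    0.87  1.88]
top [351. 276.] 32 [542. -18.  91.] [524. -20.  87.] [562. -16.  97.]
top [328. 310.] 61 [464.  40.  90.] [460.  20.  74.] [468.  61.  97.]
side [408. 265.] 28 [458.  42.  70.] [416.  27.  63.] [460. 152. 191.]
side [386. 296.] 258 [447. 167.  90.] [432. 142.  85.] [460. 190.  95.]
side [337. 304.] 235 [528. 234.  75.] [504. 229.  58.] [552. 239.  92.]
```

Front right is folded; its top is at x 460 to 468. The last one is front left.

move_arm(
  motion=[
    [0, 0, 0, 0, 0, 0.026, 0],
    [0, 0, 0, 0, 0, 0.041, 0],
    [0, 0, 0, 0, 0, 0.051, 0],
    [0, 0, 0, 0, 0, 0.06, 0],
    [0, 0, 0, 0, 0, 0.069, 0],
    [0, 0, 0, 0, 0, 0.077, 0],
    [0, 0, 0, 0, 0, 0.084, 0],
    [0, 0, 0, 0, 0, 0.09, 0],
  ],
)

```text
clock: 19.55
eef_pos: [429.4, 163.5, 52.5]
tcp_rot: [3.141, 0.0, 0.054]
contact_force: [-0.4, 0.1, 0.8]
opening: -0.001
grasp_force: 0.2
```

move_arm(
  motion=[
    [0, 0, 0, 0.001, 0, 0.001, 0],
    [0, 0, 0, 0.002, 0, 0.002, 0],
    [0, 0, 0, 0.003, 0, 0.003, 0],
  ],
)

```text
clock: 19.92
eef_pos: [432.2, 163.5, 49.9]
tcp_rot: [3.141, 0.001, 0.054]
contact_force: [-2.9, 0.2, -1.8]
opening: -0.001
grasp_force: 1.2
```

move_arm(
  motion=[
    [0, 0, 0, 0.0007, 0, 0.001, 0],
    [0, 0, 0, 0.0014, 0, 0.002, 0],
    [0, 0, 0, 0.002, 0, 0.0028, 0],
  ],
)

```text
clock: 20.3
eef_pos: [434.4, 163.7, 47.2]
tcp_rot: [3.141, 0.001, 0.054]
contact_force: [-4.7, -0.1, 3.2]
opening: -0.003
grasp_force: 2.5
```

move_arm(
  motion=[
    [0, 0, 0, 0.0005, 0, 0.0005, 0],
    [0, 0, 0, 0.001, 0, 0.001, 0],
    [0, 0, 0, 0.0015, 0, 0.0013, 0],
  ],
)

```text
clock: 20.68
eef_pos: [435.9, 163.7, 45.9]
tcp_rot: [3.141, 0.001, 0.054]
contact_force: [-5.7, -0.7, 3.3]
opening: 0.002
grasp_force: 3.0
```

move_arm(
  motion=[
    [0, 0, 0, 0.0007, 0, 0.0005, 0],
    [0, 0, 0, 0.0014, 0, 0.0009, 0],
    [0, 0, 0, 0.002, 0, 0.0012, 0],
  ],
)

```text
clock: 21.05
eef_pos: [438.3, 163.9, 44.7]
tcp_rot: [3.142, -0.0, 0.054]
contact_force: [-2.3, -1.5, -0.2]
opening: 0.001
grasp_force: 1.4
```

move_arm(
  motion=[
    [0, 0, 0, 0.0005, 0, 0.0004, 0],
    [0, 0, 0, 0.001, 0, 0.0008, 0],
    [0, 0, 0, 0.0015, 0, 0.001, 0],
  ],
)

```text
clock: 21.42
eef_pos: [440.1, 164.2, 43.9]
tcp_rot: [-3.141, -0.001, 0.054]
contact_force: [-1.7, 0.7, 1.3]
opening: 0.004
grasp_force: 0.8
```

move_arm(
  motion=[
    [0, 0, 0, 0.0006, 0, 0.0002, 0],
    [0, 0, 0, 0.0012, 0, 0.0004, 0],
  ],
)

```text
clock: 21.68
eef_pos: [440.3, 164.0, 43.3]
tcp_rot: [3.141, 0.001, 0.054]
contact_force: [-4.6, 0.1, 2.9]
opening: 0.003
grasp_force: 2.2
```

move_arm(
  motion=[
    [0, 0, 0, 0.0005, 0, 0.0002, 0],
    [0, 0, 0, 0.001, 0, 0.0004, 0],
  ],
)

```text
clock: 21.92
eef_pos: [440.5, 163.9, 42.7]
tcp_rot: [3.141, 0.003, 0.054]
contact_force: [-7.3, 0.8, 4.9]
opening: -0.0
grasp_force: 3.8
```

move_arm(
  motion=[
    [0, 0, 0, -0.02, 0, 0, 0],
    [0, 0, 0, -0.03, 0, -0.055, 0],
    [0, 0, 0, -0.04, 0, -0.11, 0],
    [0, 0, 0, -0.05, 0.05, -0.16, 0],
    [0, 0, 0, -0.05, 0.11, -0.17, 0],
    [0, 0, 0, -0.05, 0.17, -0.17, 0],
    [0, 0, 0, -0.05, 0.23, -0.17, 0],
    [0, 0, 0, -0.05, 0.29, -0.17, 0],
  ],
)

```text
clock: 22.92
eef_pos: [408.1, -130.6, 213.6]
tcp_rot: [3.14, -0.003, 0.054]
contact_force: [1.2, 0.7, 0.1]
opening: 0.001
grasp_force: 0.0
```

move_arm(
  motion=[
    [0, 0, 0, 0, 0.06, 0, 0],
    [0, 0, 0, 0, 0.12, 0, 0],
    [0, 0, 0, 0, 0.12, 0, 0],
  ],
)

```text
clock: 23.3
eef_pos: [414.5, -252.1, 213.1]
tcp_rot: [3.139, -0.002, 0.049]
contact_force: [-0.6, 0.1, -0.6]
opening: -0.003
grasp_force: 0.0
```

```bash
python3 - <<'E'
from h import *
st(); o=[]
for n in ("top","side"):
    rgb,d,p=cloud(n); h=cv2.cvtColor(rgb,cv2.COLOR_RGB2HSV)
    m=((h[...,0]>100)&(h[...,0]<130)&(h[...,1]>150)&(h[...,2]>50)).astype(np.uint8)
    c,l,s,ce=cv2.connectedComponentsWithStats(m)
    for i in range(1,c):
        if s[i,4]<15: continue
        q=p[l==i]; q=q[(q[:,2]>30)&(q[:,2]<200)]
        print(n,np.round(ce[i]),s[i,4],np.round(np.median(q,0)),np.round(np.percentile(q,3,axis=0)),np.round(np.percentile(q,97,axis=0)))
    w=(h[...,1]<60)&(h[...,2]>170)
    q=p[w&(p[...,2]>75)&(p[...,2]<190)&(abs(p[...,1]-103)<125)&(p[...,0]>450)&(p[...,0]<640)]
    print("plane",len(q),np.linalg.lstsq(np.c_[q[:,:2],np.ones(len(q))],q[:,2],rcond=None)[0],np.percentile(q,[1,50,99],axis=0).round())
    im=rgb[220:330,220:410] if n=="top" else rgb[200:350,280:460]
    o.append(cv2.resize(im[...,::-1],(400,int(400*im.shape[0]/im.shape[1])),interpolation=cv2.INTER_CUBIC))
H=max(a.shape[0] for a in o)
cv2.imwrite("pics/end.png",np.hstack([cv2.copyMakeBorder(a,0,H-a.shape[0],0,0,cv2.BORDER_CONSTANT) for a in o]))
E
```

```text
23.3 [ 414.5 -252.1  213.1] [ 3.139e+00 -2.000e-03  4.900e-02] [-0.6  0.1 -0.6] -0.0029360132831163753 [-0.55  0.15  1.95 -0.    1.04  0.97]
top [351. 276.] 32 [542. -18.  92.] [524. -20.  88.] [562. -16.  97.]
top [328. 310.] 59 [464.  40.  90.] [461.  20.  73.] [468.  61.  96.]
top [276. 314.] 59 [458. 163.  91.] [455. 142.  76.] [462. 185.  97.]
plane 6334 [1.71522540e-03 7.00849330e-04 9.04802191e+01] [[467. -10.  85.]
 [551. 114.  92.]
 [630. 223.  98.]]
side [390. 232.] 25 [539. -18.  90.] [517. -21.  87.] [566. -13.  93.]
side [406. 259.] 41 [465.  43.  89.] [461.  15.  86.] [469.  68.  93.]
side [407. 266.] 33 [459.  42.  70.] [457.  26.  62.] [461.  57.  78.]
side [381. 294.] 53 [458. 166.  91.] [455. 143.  88.] [462. 191.  95.]
side [337. 304.] 243 [528. 234.  76.] [505. 229.  59.] [551. 239.  92.]
side [383. 300.] 40 [454. 164.  70.] [451. 147.  60.] [455. 181.  78.]
plane 899 [-1.96157045e-03  3.62828978e-03  9.06616979e+01] [[464. -11.  86.]
 [535. 131.  90.]
 [626. 227.  95.]]
```

View pics/end.png

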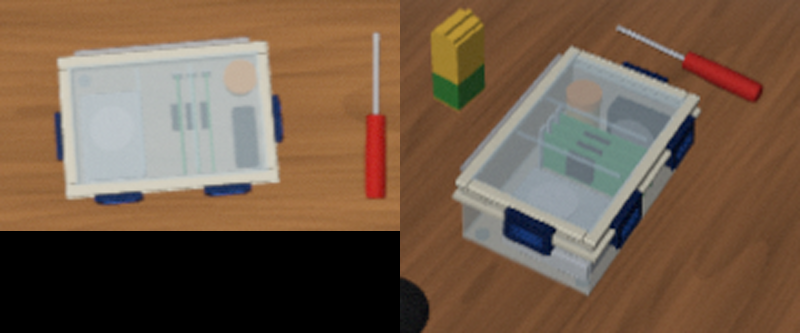

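The closing view shows the lid flat and all four clips upright against the walls, at about (120,197), (228,190), (60,137) and (277,118) in the top half. The surrounding things haven't moved.

```bash
python3 -c "
from rig import order
print(order.sign_off())"
```

```text
the job is handed in; nothing more can be done
None
```

The case is shut and handed in: the lid lies flat, all four clips read as snapped home in the last pictures, contact force never read above about 11 N, and it took about 23 s.

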